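# Lock the quick-change adapter into the bayonet spindle head

## Robot

A 6-joint arm with a two-finger parallel gripper is mounted at the origin on a cart in front of the work surface, level with it; the furniture and walls round the work are solid. World frame = base frame: x ahead of the robot, y to its left, z up, the work surface at z = 0. Lengths are in m, angles in rad, forces in N, time in s.
With the tool pointing down it reaches from about 0.275 to 0.75 m from the base axis. Payload 10.2 kg.
Tool frame: the origin (TCP) lies at the very end of the fingers, on their centre line; the grasp point (between the pads) lies 19 mm behind it; z points along the fingers, y is the direction in which the jaws open and shut (so a half turn about z gives the same grasp; the last joint's range is limited). The gripper opens to 88 mm and grips with 3 to 60 N. Pads are 18 mm wide; open, the fingers measure 123 mm over their backs; the gripper's body (75 mm by 187 mm) begins 45 mm behind the grasp point.
Start: joints at [-1.323, 0.313, 1.498, -0, 1.331, -0.223], TCP at [0.238, -0.468, 0.239] pointing down, gripper open.
Joint ranges: [-2.94, 2.94], [-0.97, 2.17], [0.19, 2.56], [-1.23, 4.37], [0.02, 3.11], [-2.88, 2.88]. Speed limits (rad/s): [2.39, 2.39, 3.01, 3.14, 3.14, 3.14].

## Interface

Orientations are given as a unit quaternion [x, y, z, w].
In Python, from plant import get_obs, vision, job gives the robot as it stands.
- The arm moves only by the tool apply_moves, never from a script. Its argument "steps" is a list of rows, each a list of 3 entries, a list of its own where there are three numbers: the shift along the tool's x, y, z in cm, then the turn, a rotation vector about the tool's x, y, z in degrees, then the gripper command: -1 is fully open, 1 is shut, values between are in proportion. In form: [[[x, y, z], [wx, wy, wz], hand], ...]. A call has 1 to 10 rows; each row is the pose to reach, as a shift and turn from the pose commanded when the call began, along the tool's axes at that moment; what a row does not reach only later rows make up. A row lasts 1/8 s, in which the tool goes at most 62.5 mm and 10.7 degrees, less where a joint would pass 70% of its speed; a pose out of reach is approached as far as the arm can. A call with a gripper value outside its range is refused whole. The fingers move at their own pace and stop on an object; "squeeze" is the grip in N (left out, the last holds). Time passes only in rows, so rows that repeat a pose let the fingers close. It gives the time, the measured TCP pose, the force and the opening at its end, in the units of the state.
- get_obs(): the state, without advancing time (a new reading comes with each control period).
- vision.camera(name): name is "scene" or "top" or "wrist"; returns the picture (420x560x3 uint8, blue, green, red); there is no depth.
- vision.camera_model(name): a dict with "vertical_fov" (degrees; the focal length in pixels is half the picture's height over the tangent of half this angle, whatever the lens; pixels are square), "cx", "cy" (the principal point, pixels), "T" (4x4, takes a point from camera to world coordinates); the wrist camera has in their place "tool_from_camera" (4x4, takes a point from camera to tool coordinates, whose origin is the TCP and whose axes are the flange's). Camera axes: x right, y down, z forward; pixel columns grow to the right and rows downward; lengths in m; the calibration is good to about 2 mm. A picture is of the moment at which its call begins: read the wrist's pose just before it. camera_model takes no time and is no camera call.
- job.hand_in(): hands the job in, once; it reports no verdict.
The state is a dict: "t": time; "joint_pos": joint angles; "joint_vel": joint speeds; "joint_efforts": joint torques, N m; "position": TCP position; "orientation": TCP orientation; "wrist_force": force on the tool from outside, world axes, zero at the start; "torque": the same for the moment, N m; "gripper_width": finger opening in m.
Only numpy, scipy, OpenCV 4.12 (cv2) and the standard library are available. Lean on these libraries where they do the work, as an engineer would, in place of code of your own. Each camera call takes 0.05 s, during which the arm holds its last target. There are 200 camera calls.

## Task

Fit the adapter with the orange grip into the spindle head: feel for the angle at which its two lugs drop through the slots, push it gently down against the spring, twist it a quarter turn clockwise (seen from above) to the stop, and let go so that the spring lifts it into its notch and it stays locked. Do not force it (keep the push and the twist well under 35 N), and leave the other things on the bench where they are.

Things in the scene. Friction and masses are not known exactly. Their poses are not given: they have to be found in the camera images.
- adapter_mid (a point): Centre of the loose adapter, on its axis, 36 mm above its underside (72 mm tall, about 0.16 kg); it stands upright; z is its axis, up; same after a half turn. Orange flat-sided grip, 18 mm thick along x, 44 mm long along y, from 29 to 62 mm above the underside, with a brass nose on top; below it a 42 mm round flange, 24 to 29 mm up. Take it from above across the 18 mm thickness.
- adapter_foot (a point): Centre of the adapter's underside, axes as adapter_mid. Steel foot 36 mm in diameter, the lowest 4 mm tapered to 29 mm. Two brass lugs on its +y and -y sides (in line with the long side of the grip), 8 mm wide, reaching 23 mm from the axis, 4 to 10 mm above the underside, lower edges chamfered.
- socket: Spindle head fixed to the bench: blue round base, 116 mm in diameter, under a bright round collar, 74 mm in diameter. Origin on the spindle axis at bench height, z up. The entry slots lie near its +y and -y axes: the collar is clamped up to 0.35 rad (20 degrees) either way from there and its angle is not reported, so it must be felt or seen. The collar does not turn in use.
- socket_lip (a point): Centre of the collar's mouth, at its top face, 50 mm above the bench; axes as socket. Bore 39 mm in diameter. Two opposite entry slots in the lip, 30 degrees wide, open to 25 mm from the axis, marked by small red lines on the top face, give the lugs about 3 degrees of play either way. Lugs resting on the lip beside the slots leave the adapter's underside 46 mm above the bench.
- socket_plate (a point): Centre of the spring plate's resting place in the bore, 42 mm above the bench (a fixed point). The plate pushes the foot up with 3 N there and 0.5 N more for each mm down, and is solid at 28 mm. The lugs can turn under the lip while the adapter's underside is below 34 mm (31 mm is good). A wall stops them from turning anticlockwise out of the slots.
- socket_home (a point): Where the centre of the adapter's underside is when locked, 37 mm above the bench. Turned clockwise 90 degrees from the middle of the slots, the lugs meet a hard stop; there a 3 mm notch under the lip lets the spring lift the let-go adapter to this height.
- lock_ring (a joint): Angle in rad of the ring with the red pointer below the collar: 0 at the start; the lugs push it clockwise during the last 20 degrees of the twist against a light friction, to 0.35 at the stop; it stays where it is pushed.
- oil_bottle: Bystander: yellow oil bottle with a red spout, 38 mm in diameter, 104 mm tall, standing; origin under its centre
- screw_jar: Bystander: clear jar of screws with a grey cap, 49 mm in diameter, 58 mm tall; origin under its centre
- trial_block: Bystander: aluminium block with three brass masses, 32 x 56 x 27 mm; origin under its centre
- caliper: Bystander: caliper lying flat, 64 x 170 x 12 mm; origin under its centre
- screwdriver: Bystander: red screwdriver lying flat, 18 x 158 x 21 mm; origin under its centre
- tape_roll: Bystander: roll of tan tape lying flat, 100 mm in diameter, 18 mm high; origin under its centre
- pvc_pipe: Bystander: offcut of white pipe lying down, 34 x 217 x 35 mm; origin under its centre
- eye_clip: Bystander: eye bolt in a zinc cable clip, 20 x 30 x 47 mm; origin under its centre

How it is judged:
On the way:
1. the adapter is pushed down in the bore until its lugs are below the lip, before the lock ring is turned (z of adapter_mid in the frame of socket below 0.0695 m and horizontal distance between adapter_mid and socket below 0.004 m and value of joint lock_ring below 0.15 rad), for 0.1 s.
At the end, for the whole second after the job is handed in: The adapter is locked and let go: its centre is 71.2 to 74.8 mm above the bench (lifted by the spring into the notch), within 4 mm of the spindle axis, tilted less than 0.08 rad, and the lock ring has been turned past 0.26 rad (z of adapter_mid in the frame of socket between 0.0712 and 0.0748 m and horizontal distance between adapter_mid and socket below 0.004 m and angle between adapter_mid's own z axis and vertical below 0.08 rad and value of joint lock_ring above 0.26 rad); the robot touches nothing.
It fails at once if the spindle head is loaded with more than 35 N (contact force between socket and anything else above 35 N).
It fails at once if a bystander is moved by more than 30 mm (distance of any of oil_bottle, screw_jar, trial_block, caliper, screwdriver, tape_roll, pvc_pipe, eye_clip from where it was at the start of the episode above 0.03 m).
It also fails if it takes over 67 s, if anything falls off the work surface, if the arm or the gripper's body presses on something with over 40 N, if the wrist force passes 120 N, or if a joint passes its speed limit or range.

## Working session

There is one attempt and no reset: what is moved stays moved. The work goes in short steps, Python scripts to look and compute and a tool call to move; the robot and the scene stay as the last step left them, time stands still between calls to the robot, and variables do not carry over. Pictures are saved under pics/ and viewed, about 8 in all and at most 12, crops included, and the job is handed in when it is done.

Besides the shell and the picture viewer there is one more tool, called after "Request:" as name(argument=value, ...) on one line, values as JSON. apply_moves: Moves the arm, as the interface text tells. Its arguments: {"type":"object","properties":{"steps":{"type":"array"},"squeeze":{"type":"number"}},"required":["steps"]}

```bash
mkdir -p pics; cat > h.py <<'E'
import numpy as np, cv2
from scipy.spatial.transform import Rotation as R
from plant import get_obs, vision, job
def cam(name):
    o=get_obs(); m=vision.camera_model(name); im=vision.camera(name)
    if name=="wrist":
        T=np.eye(4); T[:3,:3]=R.from_quat(o["orientation"]).as_matrix(); T[:3,3]=o["position"]
        m["T"]=T@np.array(m["tool_from_camera"])
    return im,m
def ray(m,u,v,z):
    f=210/np.tan(np.radians(m["vertical_fov"])/2); T=np.array(m["T"])
    d=T[:3,:3]@np.array([(u-m["cx"])/f,(v-m["cy"])/f,1]); o=T[:3,3]
    return o+d*(z-o[2])/d[2]
def proj(m,p):
    f=210/np.tan(np.radians(m["vertical_fov"])/2); T=np.array(m["T"])
    c=T[:3,:3].T@(np.array(p)-T[:3,3]); return m["cx"]+f*c[0]/c[2], m["cy"]+f*c[1]/c[2]
E
python3 - <<'E'
from h import *
o=get_obs(); print({k:np.round(v,3) for k,v in o.items()})
a,m=cam("top"); b,m2=cam("scene")
for x in (m,m2): print(x["vertical_fov"],x["cx"],x["cy"],np.round(x["T"],3).tolist())
cv2.imwrite("pics/top.png",a); cv2.imwrite("pics/scene.png",b)
print({k:v for k,v in vision.camera_model("wrist").items()})
E
```

```text
{'t': np.float64(0.0), 'joint_pos': array([-1.323,  0.313,  1.498, -0.   ,  1.331, -0.223]), 'joint_vel': array([-0.   , -0.002, -0.   , -0.   ,  0.002, -0.   ]), 'joint_efforts': array([ 3.0000e-03, -4.0221e+01, -2.5227e+01,  7.0000e-02,  3.5000e-02,
       -0.0000e+00]), 'position': array([ 0.238, -0.468,  0.238]), 'orientation': array([ 0.972,  0.233, -0.   , -0.001]), 'wrist_force': array([-0.998, -0.728, -0.511]), 'torque': array([-0.042,  0.001,  0.003]), 'gripper_width': np.float64(0.088)}
46.74118302984291 276.42819386400146 211.26750984338224 [[0.011, -0.995, 0.104, 0.354], [-1.0, -0.011, 0.005, -0.071], [-0.004, -0.104, -0.995, 1.407], [0.0, 0.0, 0.0, 1.0]]
47.705219665759394 278.68861435110665 211.23312325899354 [[-0.532, -0.593, 0.604, -0.393], [-0.846, 0.358, -0.395, 0.511], [0.018, -0.721, -0.692, 1.089], [0.0, 0.0, 0.0, 1.0]]
{'vertical_fov': 65.90692078861537, 'cx': 280.892790029758, 'cy': 210.66182916767252, 'tool_from_camera': array([[ 1.39853310e-03, -9.56035765e-01, -2.93246757e-01,
         7.52921249e-02],
       [ 9.99999008e-01,  1.38557179e-03,  2.51922755e-04,
         5.71187950e-04],
       [ 1.65467271e-04, -2.93246819e-01,  9.56036754e-01,
        -1.45577679e-01],
       [ 0.00000000e+00,  0.00000000e+00,  0.00000000e+00,
         1.00000000e+00]])}
```

View pics/top.png

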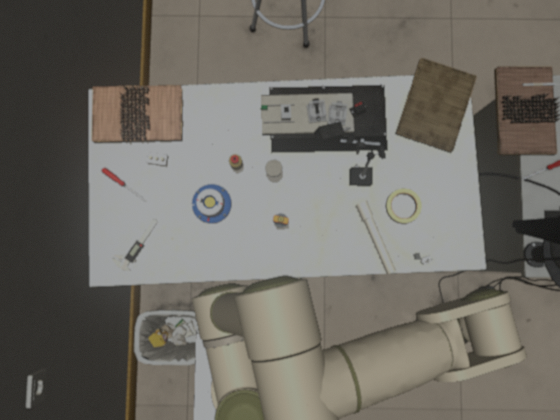

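View pics/scene.png

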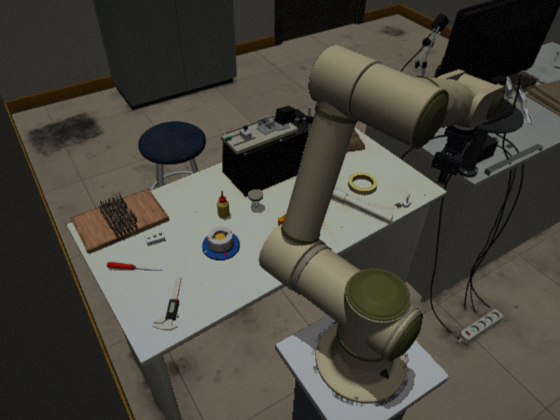

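The top view shows the socket at about (211,203) and the orange adapter at (281,220). The bottle is at (236,161) and the jar at (274,169), both clear of the path.

```bash
python3 - <<'E'
from h import *
m=vision.camera_model("top")
a=cv2.imread("pics/top.png"); hsv=cv2.cvtColor(a,cv2.COLOR_BGR2HSV)
ok=cv2.inRange(hsv,(8,120,90),(24,255,255)); ok[:210]=0;ok[232:]=0;ok[:,:260]=0;ok[:,300:]=0
v,u=np.nonzero(ok); print(len(u),u.mean(),v.mean(),ray(m,u.mean(),v.mean(),.06))
b=cv2.inRange(hsv,(95,90,40),(125,255,255)); b[:175]=0;b[230:]=0;b[:,:180]=0;b[:,240:]=0
(c,r)=cv2.minEnclosingCircle(cv2.findNonZero(b)); print(c,r,ray(m,*c,.02), ray(m,c[0]+r,c[1],.02)-ray(m,*c,.02))
for p in [(236,161,.1),(274,169,.05),(302,335,0)]: print(ray(m,*p))
o=get_obs(); print(R.from_quat(o["orientation"]).as_matrix().round(3))
E
```

```text
31 280.35483870967744 219.74193548387098 [ 0.47107026 -0.07547146  0.06      ]
(211.22727966308594, 203.5) 18.803678512573242 [0.51922487 0.12363947 0.02      ] [ 0.00058454 -0.054084    0.        ]
[0.62743307 0.04758277 0.1       ]
[ 0.61597691 -0.05599442  0.05      ]
[ 0.14908797 -0.14043224  0.        ]
[[ 0.891  0.454 -0.   ]
 [ 0.454 -0.891  0.001]
 [ 0.    -0.001 -1.   ]]
```

Request:
apply_moves(steps=[[[4.8, -3.0, 0.5], [0, 0, 0], -1], [[9.6, -6.1, 1], [0, 0, 0], -1], [[14.4, -9.1, 1.5], [0, 0, 0], -1], [[19.3, -12.2, 2], [0, 0, 0], -1], [[24.1, -15.3, 2.5], [0, 0, 0], -1], [[29, -18.3, 3], [0, 0, 0], -1], [[33.8, -21.4, 3.5], [0, 0, 0], -1], [[38.6, -24.4, 3.8], [0, 0, 0], -1], [[38.6, -24.4, 3.8], [0, 0, 0], -1], [[38.6, -24.4, 3.8], [0, 0, 0], -1]])

```text
t: 1.35
position: [0.4712, -0.0757, 0.2005]
orientation: [0.972, 0.233, -0.0, -0.0]
wrist_force: [-0.2, -0.3, -0.3]
gripper_width: 0.088
```

```bash
python3 - <<'E'
from h import *
a,m=cam("wrist"); cv2.imwrite("pics/w1.png",a); np.save("w1.npy",m["T"])
o=get_obs(); print(o["position"],R.from_quat(o["orientation"]).as_matrix().round(3),o["joint_pos"],o["joint_vel"])
hsv=cv2.cvtColor(a,cv2.COLOR_BGR2HSV)
ok=cv2.inRange(hsv,(3,130,80),(24,255,255))
cs,_=cv2.findContours(ok,cv2.RETR_EXTERNAL,cv2.CHAIN_APPROX_NONE)
for c in cs:
  if cv2.contourArea(c)>100: print(cv2.contourArea(c),cv2.boundingRect(c),cv2.minAreaRect(c))
E
```

```text
[ 0.47106754 -0.0761772   0.20064085] [[ 0.892  0.453 -0.   ]
 [ 0.453 -0.892 -0.   ]
 [-0.    -0.    -1.   ]] [-4.06399885e-01  2.43266665e-01  1.69377281e+00 -2.47109965e-04
  1.20487073e+00  6.94716349e-01] [-0.0144939  -0.00313154  0.0001966   0.00148276 -0.00154206  0.00056401]
306.5 (494, 311, 17, 57) ((502.37115478515625, 338.8350830078125), (56.261844635009766, 14.857348442077637), 87.83892822265625)
280.5 (52, 310, 17, 58) ((59.40153503417969, 338.2723083496094), (14.36673641204834, 57.411476135253906), 3.1798298358917236)
193.5 (14, 230, 19, 48) ((22.93772315979004, 253.63323974609375), (5.157720565795898, 49.33109664916992), 16.927513122558594)
849.5 (261, 172, 45, 45) ((281.9624328613281, 194.9942169189453), (50.321502685546875, 21.386638641357422), 35.31121063232422)
988.0 (79, 20, 36, 37) ((96.5, 38.0), (36.0, 35.0), 90.0)
```

View pics/w1.png

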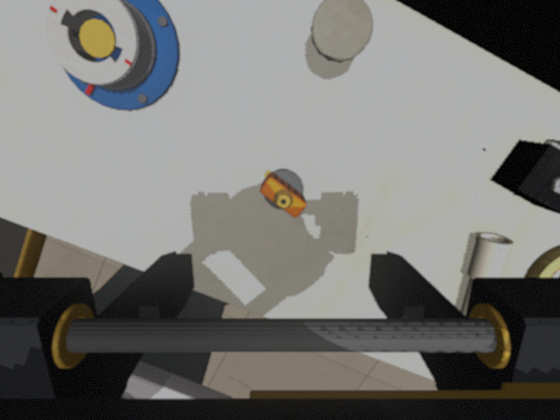

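The wrist view shows the adapter grip at about (283,195) with its brass nose at (285,201). The socket is at top left, with its slots visible and red marks near (54,10) and (128,62).

```bash
python3 - <<'E'
from h import *
m=vision.camera_model("wrist"); m["T"]=np.load("w1.npy"); a=cv2.imread("pics/w1.png")
hsv=cv2.cvtColor(a,cv2.COLOR_BGR2HSV)
ok=cv2.inRange(hsv,(3,130,80),(24,255,255)); ok[:165]=0; ok[225:]=0; ok[:,:250]=0; ok[:,320:]=0
bx=cv2.boxPoints(cv2.minAreaRect(cv2.findNonZero(ok)))
P=np.array([ray(m,*p,.062)[:2] for p in bx]); print(bx.round(1).tolist(),P.round(4))
E_=[P[1]-P[0],P[2]-P[1]]; 
for e in E_: print(np.linalg.norm(e),np.degrees(np.arctan2(e[1],e[0])))
print("nose",ray(m,285,201,.072),"ctr",P.mean(0))
# socket
r=[ray(m,54,10,.05),ray(m,128,62,.05)]; d=r[1]-r[0]; print(r,np.linalg.norm(d),np.degrees(np.arctan2(d[1],d[0])),(r[0]+r[1])/2)
c=cv2.resize(a[150:250,220:350],None,fx=5,fy=5,interpolation=cv2.INTER_CUBIC); cv2.imwrite("pics/c1.png",c)
E
```

```text
[[255.1999969482422, 189.1999969482422], [267.6000061035156, 171.6999969482422], [308.70001220703125, 200.8000030517578], [296.29998779296875, 218.3000030517578]] [[ 0.4683 -0.0519]
 [ 0.4876 -0.0548]
 [ 0.4807 -0.0999]
 [ 0.4608 -0.0977]]
0.019452457787899013 -8.46236088060788
0.04560716671903385 -98.71377911236394
nose [ 0.47309204 -0.07941999  0.072     ] ctr [ 0.47432438 -0.07605848]
[array([0.52474225, 0.15573265, 0.05      ]), array([0.51527389, 0.09008496, 0.05      ])] 0.06632699438524814 -98.20716751631066 [0.52000807 0.1229088  0.05      ]
```

View pics/c1.png

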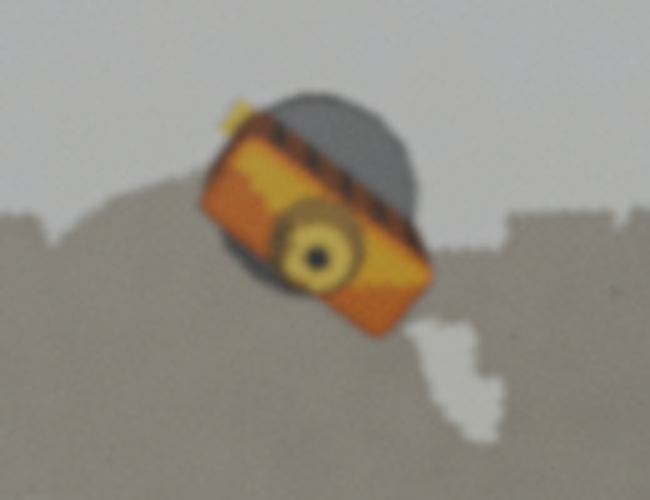

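```bash
python3 - <<'E'
from h import *
m=vision.camera_model("wrist"); m["T"]=np.load("w1.npy")
f=lambda x,y,z: ray(m,220+(x+.5)/5-.5,150+(y+.5)/5-.5,z)[:2]
P=np.array([f(*p,.062) for p in [(203,205),(258,138),(434,270),(380,337)]]); print(P.round(4),"top",P.mean(0),"nose",f(317,257,.072))
for i in range(4):
  e=P[(i+1)%4]-P[i]; print(np.linalg.norm(e),np.degrees(np.arctan2(e[1],e[0])))
E
```

```text
[[ 0.4692 -0.0565]
 [ 0.4846 -0.0598]
 [ 0.4774 -0.0993]
 [ 0.4615 -0.0965]] top [ 0.47318062 -0.07801173] nose [ 0.47229371 -0.07785821]
0.01580613058420025 -12.225895413465036
0.04012391808112609 -100.36587940495811
0.016083522885506022 170.112711440681
0.04077228983992008 79.2333935846886
```

Request:
apply_moves(steps=[[[0.1, 0.2, 2], [0, 0, -10.6], -1], [[0.1, 0.2, 4], [0, 0, -21.2], -1], [[0.1, 0.2, 6], [0, 0, -31.8], -1], [[0.1, 0.2, 8], [0, 0, -42.4], -1], [[0.1, 0.2, 10], [0, 0, -53], -1], [[0.1, 0.2, 10], [0, 0, -53.6], -1], [[0.1, 0.2, 10], [0, 0, -53.6], -1]])

```text
t: 2.28
position: [0.4734, -0.0775, 0.1015]
orientation: [0.764, 0.645, 0.0, 0.001]
wrist_force: [0.5, -0.1, 0.1]
gripper_width: 0.088
```

```bash
python3 - <<'E'
from h import *
a,m=cam("wrist"); cv2.imwrite("pics/w2.png",a); np.save("w2.npy",m["T"])
o=get_obs(); M=R.from_quat(o["orientation"]).as_matrix(); print(o["position"],M.round(3))
for p in [(0,0,-.06),]: print(proj(m,np.array(o["position"])-[0,0,.038]), proj(m,np.array(o["position"])-[0,0,.028]))
E
```

```text
[ 0.47355025 -0.07735579  0.10164204] [[ 0.167  0.986  0.001]
 [ 0.986 -0.167 -0.001]
 [-0.     0.001 -1.   ]]
(np.float64(280.95691109618116), np.float64(239.8807297544453)) (np.float64(280.9741364919991), np.float64(246.42732858576704))
```

View pics/w2.png

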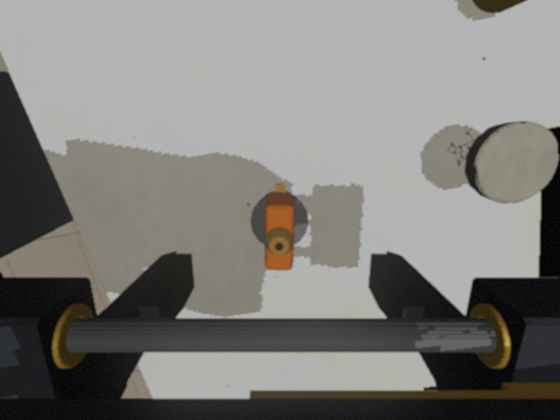

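The grip is square to the jaws, with its top centre at (279,238) and nose at (279.5,246). The tool axis projects to (281,240) and (281,246), so the error is under 1.5 mm. Now I descend and grip.

Request:
apply_moves(steps=[[[0.05, -0.1, 3.5], [0, 0, 0], -1], [[0.05, -0.1, 6.0], [0, 0, 0], -1], [[0.05, -0.1, 6.8], [0, 0, 0], -1], [[0.05, -0.1, 6.8], [0, 0, 0], -1], [[0.05, -0.1, 6.8], [0, 0, 0], 1], [[0.05, -0.1, 6.8], [0, 0, 0], 1], [[0.05, -0.1, 6.8], [0, 0, 0], 1], [[0.05, -0.1, 6.8], [0, 0, 0], 1], [[0.05, -0.1, 6.8], [0, 0, 0], 1]], squeeze=25)

```text
t: 3.45
position: [0.4724, -0.076, 0.0328]
orientation: [0.763, 0.647, 0.0, 0.0]
wrist_force: [0.4, -0.6, -0.9]
gripper_width: 0.0406
```

Request:
apply_moves(steps=[[[0, 0, 0], [0, 0, 0], 1], [[0, 0, 0], [0, 0, 0], 1], [[0, 0, 0], [0, 0, 0], 1], [[0, 0, 0], [0, 0, 0], 1], [[0, 0, 0], [0, 0, 0], 1], [[0, 0, 0], [0, 0, 0], 1]])

```text
t: 4.2
position: [0.4723, -0.076, 0.0327]
orientation: [0.763, 0.647, -0.0, -0.0]
wrist_force: [-0.5, -0.3, -0.9]
gripper_width: 0.018
```

Request:
apply_moves(steps=[[[0, 0, -4], [0, 0, 0], 1], [[0, 0, -9], [0, 0, 0], 1], [[4, 0.6, -13], [0, 0, 0], 1], [[8, 1.2, -14.7], [0, 0, 0], 1], [[12.5, 1.75, -14.7], [0, 0, 0], 1], [[12.5, 1.75, -14.7], [0, 0, 0], 1], [[12.5, 1.75, -14.7], [0, 0, 0], 1], [[12.5, 1.75, -14.7], [0, 0, 0], 1]])

```text
t: 5.2
position: [0.5099, 0.0435, 0.1796]
orientation: [0.763, 0.646, -0.0, -0.0]
wrist_force: [-0.9, -0.4, -0.9]
gripper_width: 0.0179
```

```bash
python3 - <<'E'
from h import *
a,m=cam("wrist"); cv2.imwrite("pics/w3.png",a); np.save("w3.npy",m["T"])
o=get_obs(); M=R.from_quat(o["orientation"]).as_matrix(); np.save("o3.npy",np.c_[M,o["position"]]); print(o["position"],M.round(3),o["joint_vel"].round(3),o["gripper_width"],o["wrist_force"])
E
```

```text
[0.50993882 0.04355651 0.17963684] [[ 0.165  0.986 -0.   ]
 [ 0.986 -0.165 -0.   ]
 [-0.    -0.    -1.   ]] [ 0.003 -0.001 -0.002  0.002 -0.     0.002] 0.017904276824001187 [ 0.18485919 -0.49849336 -0.63953734]
```

View pics/w3.png

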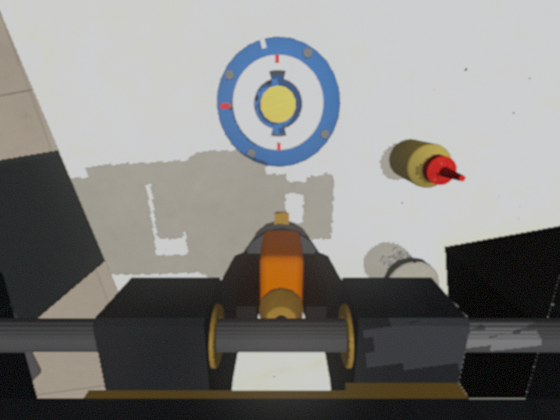

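The socket is clear: red lip marks at about (277,58) and (278,146), slots nearly in line with tool x. The held adapter shows its forward lug at (281,217) and nose at (281,310).

```bash
python3 - <<'E'
from h import *
m=vision.camera_model("wrist"); m["T"]=np.load("w3.npy"); a=cv2.imread("pics/w3.png"); O=np.load("o3.npy"); M,p=O[:,:3],O[:,3]
hsv=cv2.cvtColor(a,cv2.COLOR_BGR2HSV)
def cen(mask,x0,y0,x1,y1):
    k=np.zeros_like(mask);k[y0:y1,x0:x1]=mask[y0:y1,x0:x1]; v,u=np.nonzero(k); return len(u),u.mean(),v.mean()
red=cv2.inRange(hsv,(0,90,80),(9,255,255))|cv2.inRange(hsv,(170,90,80),(180,255,255))
A=cen(red,268,48,288,68);B=cen(red,268,138,290,156); print(A,B)
a3,b3=ray(m,*A[1:],.05),ray(m,*B[1:],.05); d=a3-b3
print("marks mid",(a3+b3)/2,np.linalg.norm(d),np.degrees(np.arctan2(d[1],d[0])))
# collar: white disc inside blue
blue=cv2.inRange(hsv,(95,110,50),(125,255,255)); blue[175:]=0; 
cs,h=cv2.findContours(blue,cv2.RETR_CCOMP,cv2.CHAIN_APPROX_NONE)
for c in cs:
  if cv2.contourArea(c)>800:
    q=np.array([ray(m,*x,.05)[:2] for x in c[:,0].astype(float)]); e,r=cv2.minEnclosingCircle(q.astype(np.float32)); print("circ z.05",np.round(e,4),round(r,4), cv2.fitEllipse(c))
yel=cv2.inRange(hsv,(22,90,100),(35,255,255)); 
Y=cen(yel,255,82,302,126); print("plate",Y,ray(m,*Y[1:],.042))
br=cv2.inRange(hsv,(14,100,80),(30,255,255)); L=cen(br,272,208,292,224); print("lug",L)
print("tool yaw",np.degrees(np.arctan2(M[1,0],M[0,0])))
t=lambda u,v,z:(M.T@(ray(m,u,v,z)-p)).round(4)
print("lug in tool",t(*L[1:],p[2]-.023),"nose",t(281,309,p[2]+.039))
E
```

```text
(20, np.float64(276.95), np.float64(58.15)) (13, np.float64(278.46153846153845), np.float64(146.23076923076923))
marks mid [0.52052403 0.12368189 0.05      ] 0.06741262606843483 81.45372539823596
circ z.05 [0.5207 0.123 ] 0.049 ((277.9702453613281, 101.44119262695312), (111.75325775146484, 116.82845306396484), 1.6192097663879395)
plate (983, np.float64(277.7182095625636), np.float64(103.84231943031536)) [0.52046095 0.1238725  0.042     ]
lug (147, np.float64(281.03401360544217), np.float64(218.10884353741497))
tool yaw 80.49587964044974
lug in tool [0.0191 0.     0.023 ] nose [ 0.0034  0.     -0.039 ]
```

```bash
python3 - <<'E'
import cv2
a=cv2.imread("pics/w3.png"); c=cv2.resize(a[35:170,210:350],None,fx=4,fy=4,interpolation=cv2.INTER_CUBIC); d=cv2.resize(a[205:335,210:350],None,fx=4,fy=4,interpolation=cv2.INTER_CUBIC)
cv2.imwrite("pics/c3.png",cv2.resize(cv2.hconcat([c[:520],d]),(784,364)))
E
```

```text
(no output)
```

View pics/c3.png

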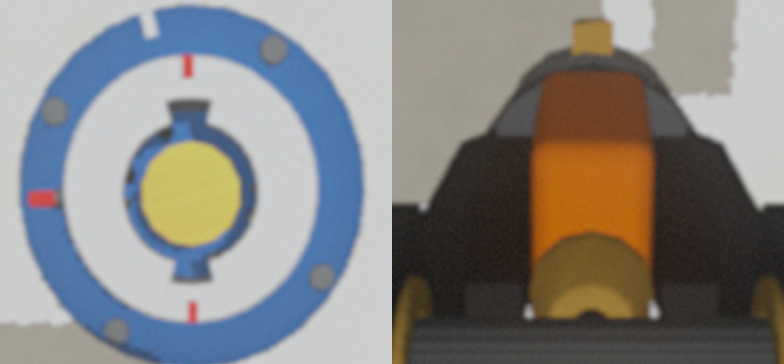

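Request:
apply_moves(steps=[[[4, -0.15, 0], [0, 0, -1], 1], [[8.15, -0.28, 0], [0, 0, -1], 1], [[8.15, -0.28, 3], [0, 0, -1], 1], [[8.15, -0.28, 6], [0, 0, -1], 1], [[8.15, -0.28, 8.5], [0, 0, -1], 1], [[8.15, -0.28, 8.5], [0, 0, -1], 1], [[8.15, -0.28, 8.5], [0, 0, -1], 1], [[8.15, -0.28, 8.5], [0, 0, -1], 1]])

```text
t: 6.25
position: [0.5212, 0.1251, 0.0959]
orientation: [0.757, 0.653, 0.001, 0.001]
wrist_force: [0.1, 0.3, -1.4]
gripper_width: 0.0176
```

```bash
python3 - <<'E'
from h import *
o=get_obs(); M=R.from_quat(o["orientation"]).as_matrix(); print(o["position"],np.degrees(np.arctan2(M[1,0],M[0,0])),o["gripper_width"],o["wrist_force"])
E
```

```text
[0.52123648 0.12514295 0.09586357] 81.5633202577111 0.01762674153650237 [ 0.06045245  0.27060433 -1.36633018]
```

Request:
apply_moves(steps=[[[-0.07, -0.05, 0.6], [0, 0, 0], 1], [[-0.07, -0.05, 1.1], [0, 0, 0], 1], [[-0.07, -0.05, 1.5], [0, 0, 0], 1], [[-0.07, -0.05, 1.7], [0, 0, 0], 1], [[-0.07, -0.05, 1.7], [0, 0, 0], 1]])

```text
t: 6.88
position: [0.52, 0.1247, 0.0776]
orientation: [0.757, 0.653, -0.0, -0.0]
wrist_force: [0.5, 0.3, -1.2]
gripper_width: 0.0174
```

Request:
apply_moves(steps=[[[0, 0, 0.2], [0, 0, 0], 1], [[0, 0, 0.4], [0, 0, 0], 1], [[0, 0, 0.4], [0, 0, 0], 1]])

```text
t: 7.25
position: [0.5202, 0.1247, 0.0739]
orientation: [0.757, 0.653, 0.0, 0.0]
wrist_force: [-0.4, 0.3, 2.3]
gripper_width: 0.0179
```

Request:
apply_moves(steps=[[[0, 0, 0.2], [0, 0, 0], 1], [[0, 0, 0.4], [0, 0, 0], 1], [[0, 0, 0.4], [0, 0, 0], 1]])

```text
t: 7.62
position: [0.5202, 0.1247, 0.0698]
orientation: [0.757, 0.653, 0.0, 0.0]
wrist_force: [0.2, 0.3, 2.5]
gripper_width: 0.0178
```

Request:
apply_moves(steps=[[[0, 0, 0.2], [0, 0, 0], 1], [[0, 0, 0.4], [0, 0, 0], 1], [[0, 0, 0.4], [0, 0, 0], 1], [[0, 0, 0.4], [0, 0, 0], 1]])

```text
t: 8.12
position: [0.5202, 0.1247, 0.066]
orientation: [0.757, 0.653, 0.0, 0.0]
wrist_force: [-1.2, 0.4, 6.3]
gripper_width: 0.0179
```

```bash
python3 - <<'E'
from h import *
a,m=cam("wrist"); cv2.imwrite("pics/w4.png",a)
o=get_obs(); print(o["position"],o["wrist_force"],o["torque"],o["gripper_width"])
E
```

```text
[0.52019938 0.12475784 0.06596937] [-1.5972826   1.02144419  5.53461267] [0.05843873 0.17514579 0.07640693] 0.017888170503134546
```

View pics/w4.png

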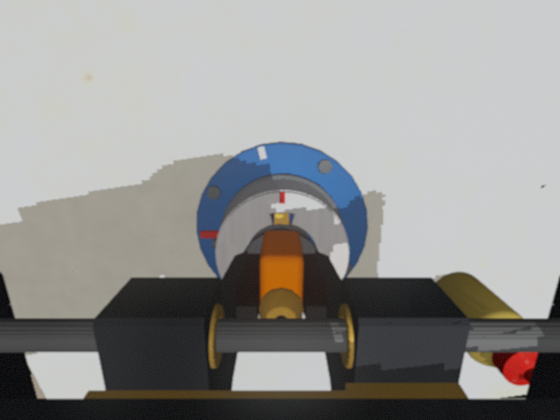

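The forward lug sits in the slot at (281,217), in line with the red mark at (282,197). The force of about 7 N matches the spring, and the grip hasn't slipped. I'll push down 2.5 mm more.

Request:
apply_moves(steps=[[[0, 0, 0.15], [0, 0, 0], 1], [[0, 0, 0.25], [0, 0, 0], 1], [[0, 0, 0.25], [0, 0, 0], 1], [[0, 0, 0.25], [0, 0, 0], 1], [[0, 0, 0.25], [0, 0, 1], 1]])

```text
t: 8.8
position: [0.5204, 0.1248, 0.0638]
orientation: [0.763, 0.647, 0.0, 0.0]
wrist_force: [-0.6, 1.7, 7.6]
gripper_width: 0.0176
```

Request:
apply_moves(steps=[[[0, 0, 0], [0, 0, 6], 1], [[0, 0, 0], [0, 0, 12], 1], [[0, 0, 0], [0, 0, 18], 1], [[0, 0, 0], [0, 0, 24], 1], [[0, 0, 0], [0, 0, 29], 1], [[0, 0, 0], [0, 0, 29], 1]])

```text
t: 9.55
position: [0.5208, 0.1246, 0.0639]
orientation: [0.901, 0.435, 0.001, 0.0]
wrist_force: [1.0, 0.1, 6.8]
gripper_width: 0.0181
```

Request:
apply_moves(steps=[[[0, 0, 0], [0, 0, 6], 1], [[0, 0, 0], [0, 0, 12], 1], [[0, 0, 0], [0, 0, 18], 1], [[0, 0, 0], [0, 0, 24], 1], [[0, 0, 0], [0, 0, 30], 1], [[0, 0, 0], [0, 0, 36], 1], [[0, 0, 0], [0, 0, 36], 1]])

```text
t: 10.42
position: [0.5208, 0.1244, 0.0638]
orientation: [0.991, 0.135, 0.001, 0.0]
wrist_force: [0.3, -1.9, 6.1]
gripper_width: 0.0176
```

```bash
python3 - <<'E'
from h import *
o=get_obs(); M=R.from_quat(o["orientation"]).as_matrix(); print(o["position"],np.degrees(np.arctan2(M[1,0],M[0,0])),o["torque"],o["wrist_force"],o["joint_pos"])
E
```

```text
[0.5208394  0.1244172  0.06383778] 15.50481195074642 [-0.13324778  0.00871111 -0.01508484] [ 0.30714889 -1.91271563  6.09257991] [ 1.57292769e-02  5.37651361e-01  1.66605928e+00 -4.52421228e-04
  9.35769431e-01  1.31618444e+00]
```

Request:
apply_moves(steps=[[[0, 0, 0], [0, 0, 5], 1], [[0, 0, 0], [0, 0, 10], 1], [[0, 0, 0], [0, 0, 15], 1], [[0, 0, 0], [0, 0, 20], 1], [[0, 0, 0], [0, 0, 20], 1]])

```text
t: 11.05
position: [0.5209, 0.1243, 0.0639]
orientation: [0.999, -0.039, 0.001, 0.0]
wrist_force: [0.8, -2.3, 7.1]
gripper_width: 0.0177
```

```bash
cat > s.py <<'E'
from h import *
o=get_obs(); M=R.from_quat(o["orientation"]).as_matrix(); print(o["position"],np.degrees(np.arctan2(M[1,0],M[0,0])),o["torque"],o["wrist_force"],o["gripper_width"])
E
python3 s.py
```

```text
[0.52092981 0.12427723 0.06385034] -4.47475802600406 [-0.32675948 -0.03549123  0.03402492] [ 0.80558947 -2.29197406  7.07480088] 0.017725511081186744
```

Request:
apply_moves(steps=[[[0, 0, 0], [0, 0, 1.5], 1], [[0, 0, 0], [0, 0, 3], 1], [[0, 0, 0], [0, 0, 3], 1]])

```text
t: 11.42
position: [0.5209, 0.1243, 0.0639]
orientation: [0.998, -0.065, 0.001, 0.0]
wrist_force: [-0.4, -2.5, 6.2]
gripper_width: 0.0178
```

```bash
python3 s.py
```

```text
[0.52093522 0.12425017 0.06386578] -7.429119228158176 [-0.33784587 -0.05322305  0.10632032] [-0.38626227 -2.50120161  6.18178561] 0.01782849366408049
```

Request:
apply_moves(steps=[[[0, 0, 0], [0, 0, 1.5], 1], [[0, 0, 0], [0, 0, 1.5], 1]])

```text
t: 11.68
position: [0.521, 0.1244, 0.0639]
orientation: [0.997, -0.078, 0.001, 0.0]
wrist_force: [1.2, -0.0, 6.8]
gripper_width: 0.0175
```

```bash
python3 s.py
```

```text
[0.52098055 0.12438068 0.06386493] -8.915284375570659 [-0.12425483 -0.105242    0.19347775] [ 1.24104673 -0.04837313  6.84338511] 0.01752920961477408
```

Request:
apply_moves(steps=[[[0, 0, 0], [0, 0, 1], 1], [[0, 0, 0], [0, 0, 1], 1]])

```text
t: 11.92
position: [0.521, 0.1244, 0.0639]
orientation: [0.996, -0.086, 0.001, 0.0]
wrist_force: [1.1, -0.3, 5.4]
gripper_width: 0.0182
```

```bash
python3 s.py
```

```text
[0.52101017 0.12442138 0.06387364] -9.888716651130135 [-0.10418346 -0.12909328  0.33766852] [ 1.1197498  -0.31102255  5.4207672 ] 0.018166394143224775
```

At the stop: 91° turned and the torque rose to 0.34 N m. I'll ease up 5 mm into the notch, then let go.

Request:
apply_moves(steps=[[[0, 0, -0.2], [0, 0, -0.5], 1], [[0, 0, -0.4], [0, 0, -0.5], 1], [[0, 0, -0.5], [0, 0, -0.5], 1], [[0, 0, -0.5], [0, 0, -0.5], 1]])

```text
t: 12.42
position: [0.5207, 0.1245, 0.0682]
orientation: [0.997, -0.082, 0.001, 0.0]
wrist_force: [4.8, -0.6, -1.9]
gripper_width: 0.0178
```

```bash
python3 s.py
```

```text
[0.52067876 0.12448096 0.06817112] -9.410064369063631 [-0.15447135 -0.93727185  0.14798658] [ 4.75146402 -0.57383596 -1.91698511] 0.01784763866232854
```

Request:
apply_moves(steps=[[[0, 0, 0], [0, 0, 0], 0], [[0, 0, 0], [0, 0, 0], 0], [[0, 0, 0], [0, 0, 0], 0], [[0, 0, 0], [0, 0, 0], 0], [[0, 0, 0], [0, 0, 0], 0]])

```text
t: 13.05
position: [0.52, 0.1247, 0.0682]
orientation: [0.997, -0.082, -0.0, -0.0]
wrist_force: [-0.7, 0.2, 0.9]
gripper_width: 0.044
```

Request:
apply_moves(steps=[[[0, 0, -2], [0, 0, 0], 0], [[0, 0, -5], [0, 0, 0], 0], [[0, 0, -8], [0, 0, 0], 0], [[0, 0, -11], [0, 0, 0], 0], [[-4, 0, -13], [0, 0, 0], 0], [[-7, 0, -13], [0, 0, 0], 0], [[-7, 0, -13], [0, 0, 0], 0], [[-7, 0, -13], [0, 0, 0], 0]])

```text
t: 14.05
position: [0.4516, 0.136, 0.1983]
orientation: [0.997, -0.082, 0.0, 0.0]
wrist_force: [0.4, 0.2, 0.7]
gripper_width: 0.0444
```

```bash
python3 s.py; python3 - <<'E'
from h import *
a,m=cam("wrist"); cv2.imwrite("pics/w5.png",a); np.save("w5.npy",m["T"])
b,m2=cam("scene"); g=proj(m2,(.5205,.1237,.05)); print(g); u,v=int(g[0]),int(g[1])
x=cv2.resize(b[v-30:v+30,u-40:u+40],(560,420),interpolation=cv2.INTER_CUBIC); p=proj(m,(.5205,.1237,.05)); print(p)
u,v=int(p[0]),int(p[1]); v0=max(0,v-75); y=cv2.resize(a[v0:v0+150,u-70:u+70],(392,420),interpolation=cv2.INTER_CUBIC); print(u-70,v0)
cv2.imwrite("pics/c5.png",cv2.hconcat([y,x[:,80:480]]))
E
```

```text
[0.45160642 0.13601453 0.19827917] -9.430641869492991 [0.02603435 0.03059076 0.01860996] [0.44716777 0.19137762 0.65762751] 0.04440264794865687
(np.float64(219.61490178657291), np.float64(234.49268084159905))
(np.float64(281.0116481840446), np.float64(118.24790896867987))
211 43
```

View pics/c5.png

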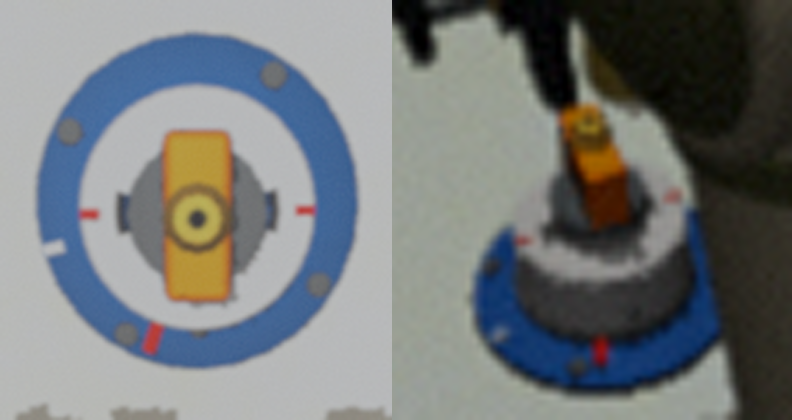

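```bash
python3 - <<'E'
from h import *
m=vision.camera_model("wrist"); out=[]
for f,n in (("w3","w3.npy"),("w5","w5.npy")):
    m["T"]=np.load(n); a=cv2.imread(f"pics/{f}.png"); hsv=cv2.cvtColor(a,cv2.COLOR_BGR2HSV)
    red=cv2.inRange(hsv,(0,120,90),(8,255,255))|cv2.inRange(hsv,(172,120,90),(180,255,255))
    for c in cv2.findContours(red,cv2.RETR_EXTERNAL,cv2.CHAIN_APPROX_NONE)[0]:
        u,v=c[:,0].mean(0)
        for z in (.02,.03):
            p=ray(m,u,v,z)[:2]-[.5205,.1237]
            if .036<np.linalg.norm(p)<.055 and cv2.contourArea(c)>15: print(f,z,(u,v),np.linalg.norm(p).round(4),np.degrees(np.arctan2(p[1],p[0])).round(1))
n=(211+198/2.8,43+218/2.8)
for z in (.105,.109,.113): print("nose",z,ray(m,*n,z)[:2]-[.5205,.1237])
for z in (.096,.099,.102):
    A,B=ray(m,211+198/2.8,43+130/2.8,z),ray(m,211+198/2.8,43+300/2.8,z); W=ray(m,211+163/2.8,120,z)-ray(m,211+231/2.8,120,z); print(z,"len",np.linalg.norm(A-B),"wid",np.linalg.norm(W),"mid",((A+B)/2)[:2]-[.5205,.1237])
E
```

```text
w3 0.02 (np.float64(224.71428571428572), np.float64(105.71428571428571)) 0.0478 171.7
w3 0.03 (np.float64(224.71428571428572), np.float64(105.71428571428571)) 0.0462 172.0
w5 0.02 (np.float64(265.1818181818182), np.float64(163.5)) 0.0469 150.9
w5 0.03 (np.float64(265.1818181818182), np.float64(163.5)) 0.0453 150.8
nose 0.105 [-0.0007897  -0.00035758]
nose 0.109 [-0.00068237 -0.00036541]
nose 0.113 [-0.00057504 -0.00037323]
0.096 len 0.0431246002503383 wid 0.017901513655925173 mid [-0.00084243 -0.00037091]
0.099 len 0.04260270097375243 wid 0.01768486731085568 mid [-0.00076422 -0.0003764 ]
0.102 len 0.04208080169716652 wid 0.017468220965786145 mid [-0.00068601 -0.0003819 ]
```

The pointer turned 21° (0.36 rad), and the adapter is upright and within 1 mm of the axis. Image scale can't tell a height of 37 mm from 34 mm, so I'll feel the nose top gently with the closed fingertips, expecting contact near z = 0.109.

Request:
apply_moves(steps=[[[0, 0, 0], [0, 0, 0], 1], [[3.5, 0, 0], [0, 0, 0], 1], [[7, 0, 1], [0, 0, 0], 1], [[7, 0, 4], [0, 0, 0], 1], [[7, 0, 7], [0, 0, 0], 1], [[7, 0, 8.2], [0, 0, 0], 1], [[7, 0, 8.2], [0, 0, 0], 1], [[7, 0, 8.2], [0, 0, 0], 1], [[7, 0, 8.2], [0, 0, 0], 1], [[7, 0, 8.2], [0, 0, 0], 1]], squeeze=5)

```text
t: 15.4
position: [0.5203, 0.1247, 0.1168]
orientation: [0.997, -0.082, 0.0, -0.0]
wrist_force: [-0.2, -0.3, -0.5]
gripper_width: 0.0004
```

Request:
apply_moves(steps=[[[0, 0, 0.2], [0, 0, 0], 1], [[0, 0, 0.4], [0, 0, 0], 1], [[0, 0, 0.4], [0, 0, 0], 1]])

```text
t: 15.78
position: [0.52, 0.1247, 0.112]
orientation: [0.997, -0.082, -0.0, 0.0]
wrist_force: [-1.1, -0.7, -0.8]
gripper_width: 0.0003
```

Request:
apply_moves(steps=[[[0, 0, 0.1], [0, 0, 0], 1], [[0, 0, 0.1], [0, 0, 0], 1]])

```text
t: 16.02
position: [0.52, 0.1247, 0.1112]
orientation: [0.997, -0.082, -0.0, 0.0]
wrist_force: [-0.4, -0.0, -0.3]
gripper_width: 0.0006
```

Request:
apply_moves(steps=[[[0, 0, 0.1], [0, 0, 0], 1], [[0, 0, 0.1], [0, 0, 0], 1]])

```text
t: 16.27
position: [0.52, 0.1246, 0.1102]
orientation: [0.997, -0.082, -0.0, -0.0]
wrist_force: [1.1, -0.2, 0.3]
gripper_width: 0.0004
```

Request:
apply_moves(steps=[[[0, 0, 0.1], [0, 0, 0], 1], [[0, 0, 0.1], [0, 0, 0], 1]])

```text
t: 16.52
position: [0.5202, 0.1247, 0.1095]
orientation: [0.997, -0.082, 0.0, -0.0]
wrist_force: [-0.1, 0.3, 2.9]
gripper_width: 0.0005
```

Request:
apply_moves(steps=[[[0, 0, 0.1], [0, 0, 0], 1], [[0, 0, 0.1], [0, 0, 0], 1]])

```text
t: 16.77
position: [0.5204, 0.1247, 0.1087]
orientation: [0.997, -0.082, 0.0, -0.0]
wrist_force: [-0.6, 0.4, 5.2]
gripper_width: 0.0006
```

Contact came at z ≈ 0.1095, so the underside is at about 37 mm: it has risen into the notch. I'll retreat, check once more by numbers, and hand in.

Request:
apply_moves(steps=[[[0, 0, -2], [0, 0, 0], 1], [[0, 0, -5], [0, 0, 0], 1], [[-4, 0, -8], [0, 0, 0], 1], [[-7, 0, -9], [0, 0, 0], 1], [[-7, 0, -9], [0, 0, 0], 1], [[-7, 0, -9], [0, 0, 0], 1], [[-7, 0, -9], [0, 0, 0], 1]])

```text
t: 17.65
position: [0.4515, 0.1359, 0.1976]
orientation: [0.997, -0.082, -0.0, 0.0]
wrist_force: [0.7, -0.5, 1.8]
gripper_width: 0.0004
```

```bash
python3 s.py; python3 - <<'E'
from h import *
a,m=cam("wrist"); hsv=cv2.cvtColor(a,cv2.COLOR_BGR2HSV)
ok=cv2.inRange(hsv,(5,130,80),(28,255,255)); ok[220:]=0; ok[:,:200]=0; ok[:,360:]=0
r=cv2.minAreaRect(cv2.findNonZero(ok)); print(r, ray(m,*r[0],.099)[:2]-[.5205,.1237])
red=cv2.inRange(hsv,(0,120,90),(8,255,255))|cv2.inRange(hsv,(172,120,90),(180,255,255))
for c in cv2.findContours(red,cv2.RETR_EXTERNAL,cv2.CHAIN_APPROX_NONE)[0]:
    u,v=c[:,0].mean(0); p=ray(m,u,v,.02)[:2]-[.5205,.1237]
    if cv2.contourArea(c)>15: print(np.linalg.norm(p).round(4),np.degrees(np.arctan2(p[1],p[0])).round(1))
job.hand_in()
E
```

```text
[0.45147659 0.13590628 0.1976041 ] -9.448008866872112 [0.02612946 0.0612198  0.019276  ] [ 0.73077426 -0.47933742  1.76186833] 0.00043634023322272695
((280.90289306640625, 119.5027084350586), (59.477054595947266, 23.490938186645508), 88.40885925292969) [-1.70472185e-04 -4.94237476e-05]
0.2277 121.9
0.0469 151.0
0.26 77.7
the job is handed in; nothing more can be done
```

The adapter is locked in the spindle head and released. I handed the job in at about 18 s of the 67 s allowed, and no verdict comes back.

I gripped it across the 18 mm thickness and read the slot angle from the red marks (81.5°). The lugs went through the slots on the first try. I pushed it down to about 31 mm against about 9 N of spring, then turned it 91° clockwise until the stop was felt at 0.34 N m. I then eased it up and let go.

**Last checks:**
- **Lock ring:** the pointer turned about 21° (0.36 rad).
- **Position:** the adapter sits within 1 mm of the spindle axis and looks upright; I did not measure the tilt.
- **Height:** a gentle touch on the nose met it at z ≈ 0.1095 m, so the underside is at about 37 mm, in the notch.
- **Robot:** it was well clear of the adapter at hand-in.

**Points that disagreed or were not checked:**
- While easing up there was a brief sideways force of about 5 N and a moment of about 0.9 N m, which went away on release.
- The camera's size reading could not settle the height on its own, which is why I used the touch.
- I did not re-measure the other things on the bench. Every move was planned to stay clear of them.

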